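Slide the standby battery home in its tester and start the test

TASK

Push the heavy, narrow standby battery across the bench, low near its base so that it slides upright instead of tipping, into the bay of the blue tester until its back lies flush against the tester's front face between the two yellow cheeks. Then press the green button on top of the tester fully down and let it go. Do not lift or tip the battery, do not press the button before the battery is home, and leave the other parts on the bench where they are.

Things in the scene. Friction and masses are not known exactly. Their poses are not given: they have to be found in the camera images.
- battery: Loose dark grey battery, yellow band on its -x face (towards robot): case 38 mm thick (x), 160 long (y), 60 tall (tabs 63), standing in a bare-metal foot 20 mm tall that steps out 20 mm on the -x side only (to x = -39). 0.6 to 0.9 kg. Origin: bench level below the case's centre, z up. Friction 0.5 to 0.7: pushed above 28 mm it may tip over its far edge. Starts 57 to 93 mm off the tester, turned up to 0.2 rad.
- tester: Blue tester fixed to the bench, 100 mm deep (x), 214 wide (y), 45 tall. Origin on the bench at mid front face; x points into it, away from the robot, z up. The front face (x = 0) is the back of the bay. Two yellow cheeks, 40 mm tall, stand out 26 mm from it, inner sides at y = -95 and +95 mm. No floor. Battery home: origin at x = -19 mm, y near 0, its y axis parallel to the tester's.
- test_button_top (a point): Centre of the top of the round green push button, 32 mm across, on the tester's top at x = 45, y = -65 mm in the tester's frame. It is pressed straight down.
- test_button (a joint): Travel of the green button in m: 0 released, 0.006 fully down; a spring returns it, about 4 N holds it fully down.
- lens: Red lamp lens, a dome 92 mm across and 28 mm tall, loose; origin at the centre of its underside. Leave it alone.
- relay_base: Grey aluminium relay base, 60 x 75 x 30 mm tall, loose; origin at the centre of its underside. Leave it alone.
- flasher: Black flasher unit, 42 x 42 x 58 mm tall, loose; origin at the centre of its underside. Leave it alone.
- lug: Brass terminal lug lying flat, 47 mm long (x), 20 mm wide, 11 mm tall, loose; origin on its underside near the middle. Leave it alone.
There are look-alikes about, which are no part of the job. What is shaped like the battery but orange or pink is not meant.

How it is judged:
By the outcome, as a careful person would: the job done as asked, in the order asked, and still so for the second after the job is handed in, with the robot touching nothing.
It also fails if it takes over 51 s, if anything falls off the work surface, if the arm or the gripper's body presses on something with over 40 N, if the wrist force passes 120 N, or if a joint passes its speed limit or range.

ROBOT

A 6-joint arm with a two-finger parallel gripper is mounted at the origin on the work surface. World frame = base frame: x ahead of the robot, y to its left, z up, the work surface at z = 0. Lengths are in mm, angles in rad, forces in N, time in s.
With the tool pointing down it reaches from about 300 to 775 mm from the base axis. Payload 14.6 kg.
Tool frame: the origin (TCP) lies between the finger pads; the fingertips stand 22 mm ahead of it and the grasp point (between the pads) lies 3 mm ahead of it (manip.tcp_to_tips is the distance from the TCP to the fingertips, in mm); y points along the fingers, z is the direction in which the jaws open and shut, and the axes are right-handed (so a half turn about y gives the same grasp; the last joint's range is limited). The gripper opens to 94 mm and grips with 3 to 60 N. Pads are 16 mm wide; open, the fingers measure 119 mm over their backs; the gripper's body (75 mm by 177 mm) begins 78 mm behind the grasp point.
Start: joints at [-1.263, 0.3, 1.521, -0, 1.321, -0.067], TCP at [201.34, -511.812, 227.446] pointing down, gripper open.
Joint ranges: [-3.03, 3.03], [-0.79, 2.21], [0.23, 2.52], [-1.04, 4.18], [0, 3.07], [-2.55, 2.55]. Speed limits (rad/s): [2.22, 2.22, 2.57, 3.14, 3.14, 3.14].

INTERFACE

Orientations are given as [roll, pitch, yaw] about the fixed x, y, z axes, in that order (R = Rz(yaw) Ry(pitch) Rx(roll)).
In Python, from cell import manip gives the robot as it stands.
- The arm moves only by the shell command python3 -m jog 'ROWS' [OPENING] [FORCE]. ROWS is JSON, one flat list of numbers, 6 for each row, row after row: the shift along the tool's x, y, z in mm, then the turn, a rotation vector about the tool's x, y, z in degrees. A call has 1 to 10 rows; each row is the pose to reach, as a shift and turn from the pose commanded when the call began, along the tool's axes at that moment; what a row does not reach only later rows make up. A row lasts 1/12 s, in which the tool goes at most 41.7 mm and 7.16 degrees, less where a joint would pass 70% of its speed; a pose out of reach is approached as far as the arm can. A call with a gripper value outside its range is refused whole. OPENING is the finger opening in mm, from 0 to 94, set as the call begins (- or left out, the last holds). The fingers move at their own pace and stop on an object; FORCE is the grip in N (left out, the last holds). Time passes only in rows, so rows that repeat a pose let the fingers close. It gives the time, the measured TCP pose, the force and the opening at its end, in the units of the state.
- manip.read_state(): the state, without advancing time (a new reading comes with each control period).
- manip.camera(name): name is "side" or "top"; returns a dict with "img" (384x512x3 uint8, red, green, blue), "intrinsics" (3x3 intrinsics, pixels), "k1" (the pictures are not rectified: a ray, as slopes to the right and down, at radius r is drawn at 1 + k1 r^2 times it, then the intrinsics apply), "origin" and "orientation" of the camera in the world. Camera axes: x right, y down, z forward; pixel columns grow to the right and rows downward; lengths in mm; the calibration is good to about 2 mm. A picture is of the moment at which its call begins. There is no depth.
- manip.sign_off(): hands the job in, once; it reports no verdict.
Trained networks look in a picture, given as the dict that the camera call returned (one of the last four; its "shot" number tells which), for a name from the list of things; names that differ only in an ending like _2 or _b are one class to them, and where a whole thing is asked for, a point or a joint stands for the part that bears it (a point fixed in the world has none). Each returns a list of dicts, best first, with "score" (0 to 1); they miss things now and then, are a little off and sometimes report something else, mostly with a low value. They report only what shows in the picture. A call takes as long as a camera call. They do not tell look-alikes from the thing itself.
- manip.masks_of(thing, picture): "pixels" (384x512 bool, what is visible of it) and "xy" ([column, row] in pixels, amid what is visible of it).
- manip.tip_of(thing, picture): "xy" ([column, row] in pixels: a listed point, or the origin of a listed thing).
The state is a dict: "clock": time; "joints": joint angles; "qd": joint speeds; "effort": joint torques, N m; "eef_pos": TCP position; "eef_rot": TCP orientation; "wrist_force": force on the tool from outside, world axes, zero at the start; "moment": the same for the moment, N m; "finger_gap": finger opening in mm.
Only numpy, scipy, OpenCV 4.12 (cv2) and the standard library are available. Lean on these libraries where they do the work, as an engineer would, in place of code of your own. Each camera call takes 0.05 s, during which the arm holds its last target.

## Working session

There is one attempt and no reset: what is moved stays moved. The work goes in short steps, Python scripts to look and compute and a shell command to move; the robot and the scene stay as the last step left them, time stands still between calls to the robot, and variables do not carry over. Pictures are saved under pics/ and viewed, and the job is handed in when it is done.

```bash
ls; mkdir -p pics; python3 - <<'E'
from cell import manip
import cv2,numpy as np
s=manip.read_state(); print(s, manip.tcp_to_tips)
for n in("top","side"):
    c=manip.camera(n); cv2.imwrite(f"pics/{n}0.png",c["img"][:,:,::-1]); print(n,c["intrinsics"],c["k1"],c["origin"],c["orientation"],c["shot"])
    for t in("battery","tester","test_button_top"):
        print(t,[(round(d["score"],2),np.round(d["xy"],1)) for d in manip.tip_of(t,c)],)
        print(' mask',[(round(d["score"],2),np.round(d["xy"],1),d["pixels"].sum()) for d in manip.masks_of(t,c)],)
E
```

```text
pics
{'clock': 0.0, 'joints': array([-1.26262223e+00,  3.00432842e-01,  1.52158987e+00, -2.16147996e-05,
        1.32070928e+00, -6.65824718e-02]), 'qd': array([ 1.91571172e-03, -1.24731623e-03, -2.94893389e-05, -3.76779595e-04,
       -1.79013496e-03,  5.82705662e-05]), 'effort': array([ 8.55446451e-04, -5.31803226e+01, -3.52739596e+01,  7.08506349e-02,
        2.42993556e-02, -1.26439249e-04]), 'eef_pos': array([ 201.25248447, -511.59456696,  226.90358902]), 'eef_rot': array([-1.57193453e+00,  5.49137359e-05, -2.76683076e+00]), 'wrist_force': array([ 0.1604322 , -0.51330688, -0.64314383]), 'moment': array([-0.01989719, -0.02877981, -0.03863406]), 'finger_gap': 93.58221602569589} 22.0
top [[434.840193     0.         254.81521695]
 [  0.         434.840193   193.74447045]
 [  0.           0.           1.        ]] 0.026794927066319803 [ 388.57972873   14.35722252 1104.22702148] [-3.00811152 -0.01004061 -1.56195685] 1
battery [(0.96, array([236. , 266.7])), (0.95, array([159.2, 251.4])), (0.93, array([239.8, 180. ])), (0.9, array([365.5, 210.3]))]
 mask [(0.93, array([236.6, 272. ]), 
[... 437 characters left out ...]
        405.27871756 194.87980384]
 [  0.           0.           1.        ]] -0.11704454117849553 [448.52689    691.35400756 546.66171222] [-2.17516617  0.00944138 -3.03180966] 2
battery [(0.98, array([237.1, 233.4])), (0.96, array([321.8, 317.6])), (0.73, array([340.9, 239.1])), (0.72, array([284.2, 155.9]))]
 mask [(0.92, array([238.3, 225.2]), np.int64(2438)), (0.9, array([349. , 229.4]), np.int64(2588)), (0.73, array([281.1, 149.2]), np.int64(1766)), (0.59, array([325.4, 310.5]), np.int64(5297))]
tester [(0.55, array([197.2, 226.9]))]
 mask [(0.65, array([178.8, 217.6]), np.int64(4565))]
test_button_top [(0.52, array([189.6, 178.6]))]
 mask [(0.63, array([191.3, 183. ]), np.int64(137))]
```

View pics/top0.png

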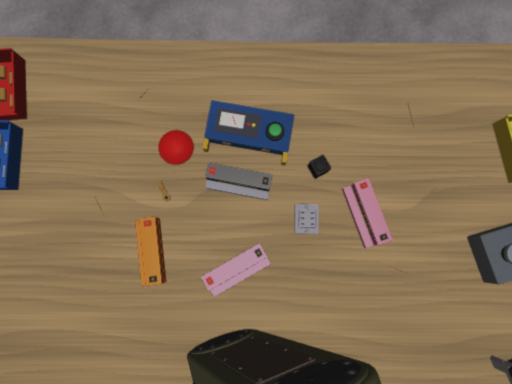

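View pics/side0.png

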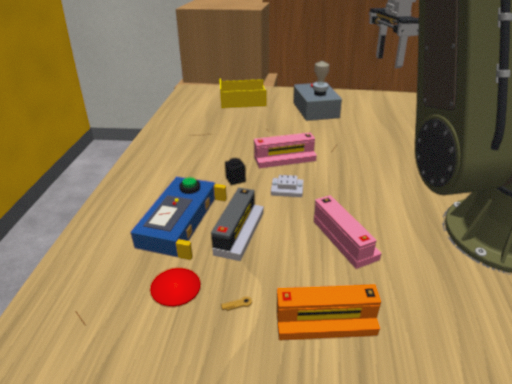

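```bash
cat > h.py <<'E'
from cell import manip
import cv2,numpy as np
from scipy.spatial.transform import Rotation as R
from scipy.optimize import least_squares
def rot(o): return R.from_euler('xyz',o).as_matrix()
def dist(c): return np.array([c["k1"],0,0,0,0],float)
def proj(c,P):
    Rm=rot(c["orientation"]); X=(np.atleast_2d(P)-c["origin"])@Rm
    return cv2.projectPoints(X.reshape(-1,1,3),np.zeros(3),np.zeros(3),c["intrinsics"],dist(c))[0].reshape(-1,2)
def ground(c,uv,z=0.):
    uv=np.atleast_2d(np.array(uv,float))
    n=cv2.undistortPointsIter(uv.reshape(-1,1,2),c["intrinsics"],dist(c),None,None,(3,50,1e-9)).reshape(-1,2)
    d=np.c_[n,np.ones(len(n))]@rot(c["orientation"]).T
    o=np.array(c["origin"]); t=(z-o[2])/d[:,2]
    return o+d*t[:,None]
E
python3 - <<'E'
from h import *
c=manip.camera("top"); s=manip.camera("side")
for (n,uv,z) in [("batt",(236,266.7),0),("b2",(159.2,251.4),0),("b3",(239.8,180),0),("b4",(365.5,210.3),0),("tester",(244.9,150.1),0),("btn",(272.8,128.2),50)]: print(n,ground(c,uv,z).round(1))
for (n,uv,z) in [("a",(237.1,233.4),0),("b",(321.8,317.6),0),("c",(340.9,239.1),0),("d",(284.2,155.9),0),("tester",(197.2,226.9),0),("btn",(189.6,178.6),50)]: print(n,ground(s,uv,z).round(1))
for k,cc in(("top",c),("side",s)):
    cv2.imwrite(f"pics/{k}_crop.png",cv2.resize(cc["img"][90:290,130:400] if k=="top" else cc["img"][130:330,130:400],None,fx=2.9,fy=2.9,interpolation=cv2.INTER_CUBIC)[:,:,::-1])
E
```

```text
batt [[352.2  50.    0. ]]
b2 [[388.6 243.1   0. ]]
b3 [[572.2  43.5   0. ]]
b4 [[ 497.2 -278.2    0. ]]
tester [[651.   31.3   0. ]]
btn [[695.8 -38.4  50. ]]
a [[568.3  50.1   0. ]]
b [[395.3 251.9   0. ]]
c [[353.2  47.7   0. ]]
d [[ 489.  -290.1    0. ]]
tester [[656.7  37.5   0. ]]
btn [[696.1 -73.6  50. ]]
```

The top picture shows four battery shapes: dark grey at (239,180), orange at (149,252), and pink at (236,270) and (366,212). The grey one stands in a bare-metal foot in front of the blue tester, whose button is at (275,130). In the side picture, grey is at (238,225). I choose grey and check it in a close crop.

View pics/top_crop.png

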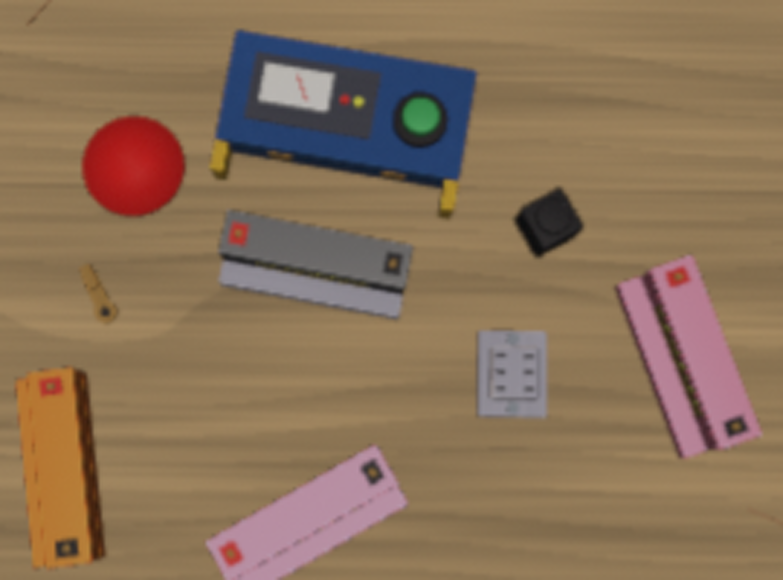

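View pics/side_crop.png

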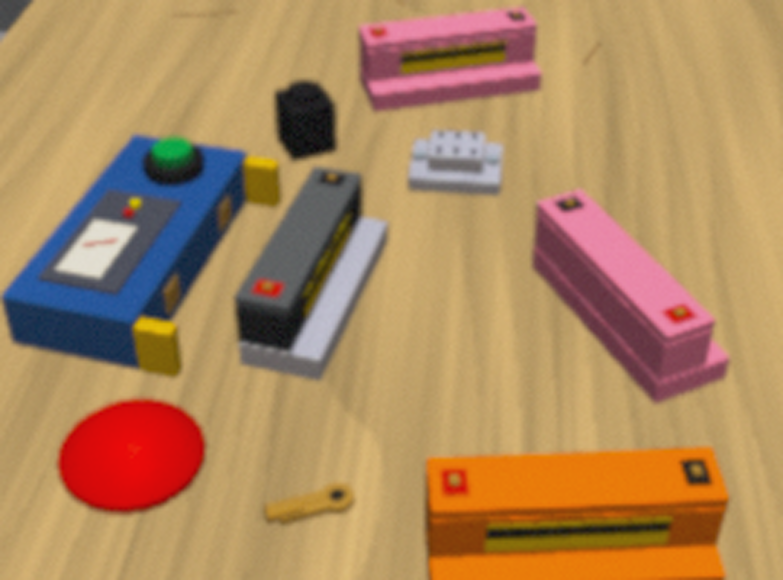

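```bash
cat >> h.py <<'E'
def fit(obs,p0,print_=True):
    # obs: list of (cam, local pts Nx3, px Nx2)
    def P(p,L): 
        c,s=np.cos(p[2]),np.sin(p[2]); return np.c_[p[0]+c*L[:,0]-s*L[:,1],p[1]+s*L[:,0]+c*L[:,1],L[:,2]]
    f=lambda p:np.concatenate([(proj(c,P(p,np.array(L,float)))-np.array(u)).ravel() for c,L,u in obs])
    r=least_squares(f,p0,x_scale=[1,1,.01],loss='soft_l1'); 
    if print_: print(r.x[:2].round(1),r.x[2].round(4)); print(f(r.x).reshape(-1,2).round(1).tolist())
    return r.x
E
python3 - <<'E'
from h import *
t=manip.camera("top"); s=manip.camera("side")
T=lambda l:(np.array(l,float)+.5)/2.9-.5+[130,90]
S=lambda l:(np.array(l,float)+.5)/2.9-.5+[130,130]
tt=(t,[[100,107,45],[100,-107,45],[0,107,45],[0,-107,45]],T([[238,30],[476,72],[218,140],[460,186]]))
ts=(s,[[100,-107,45],[0,-107,45],[100,107,45],[0,107,45]],S([[135,136],[246,152],[8,298],[137,325]]))
p=fit([tt],[651,31,-.15]);fit([ts],[651,31,-.15]);p=fit([tt,ts],[651,31,-.15])
bt=(t,[[19,80,60],[19,-80,60],[-19,-80,60],[-19,80,60],[-39,80,20],[-39,-80,20]],T([[229,210],[412,243],[407,291],[220,255],[219,284],[400,318]]))
bs=(s,[[19,80,60],[19,-80,60],[-19,-80,60],[-19,80,60],[-39,80,20],[-39,-80,20],[-39,80,0],[19,80,0]],S([[238,296],[316,170],[362,175],[297,304],[320,362],[388,222],[321,377],[240,362]]))
b0=[572,44,-.15]
fit([bt],b0);fit([bs],b0);q=fit([bt,bs],b0)
c,si=np.cos(p[2]),np.sin(p[2]); d=q[:2]-p[:2]
print("battery in tester",c*d[0]+si*d[1],-si*d[0]+c*d[1],q[2]-p[2])
print("button", p[:2]+np.array([c*45+si*65, si*45-c*65]))
for n in("lens","relay_base","flasher","lug"):
  for cam in(t,s): print(n,[(round(d["score"],2),np.round(d["xy"],1),ground(cam,d["xy"])[0].round(0)) for d in manip.tip_of(n,cam)[:2]])
E
```

```text
[651.8  27.8] -0.1698
[[-0.2, 0.0], [1.2, 0.4], [-0.9, 0.1], [0.1, -0.6]]
[650.8  32.2] -0.1498
[[-0.4, -0.3], [1.3, -0.3], [-1.8, 0.4], [0.5, -0.2]]
[651.6  29.4] -0.1583
[[-1.4, 0.5], [0.2, -0.1], [-1.7, 0.6], [-0.5, -1.1], [0.1, -1.1], [1.6, -1.0], [-1.9, -0.9], [0.1, -1.3]]
[572.7  44.1] -0.1756
[[-0.4, 0.1], [0.9, 0.7], [-0.1, -0.7], [-0.4, -0.3], [0.0, 0.1], [0.1, 0.0]]
[572.3  45.5] -0.1825
[[-1.2, -0.0], [-0.3, -1.8], [0.5, -0.9], [-2.5, 0.9], [0.5, -1.0], [0.4, -0.6], [0.5, 1.4], [0.5, 0.8]]
[572.6  44.5] -0.1789
[[-0.5, 0.1], [0.8, 0.9], [-0.4, -0.5], [-0.5, -0.4], [-0.2, 0.1], [-0.1, 0.2], [-1.1, -0.3], [-0.5, -2.1], [0.3, -1.2], [-2.4, 0.6], [0.6, -1.4], [0.2, -0.9], [0.6, 1.0], [0.6, 0.5]]
battery in tester -80.46887303675915 2.4963566404946533 -0.020647824715042423
button [685.84138052 -41.89943416]
lens [(0.79, array([172.2, 150.2]), array([649., 219.,   0.])), (0.62, array([244.6, 151.7]), array([647.,  32.,   0.]))]
lens [(0.56, array([175. , 286.8]), array([658., 210.,   0.]))]
relay_base [(0.59, array([306.3, 219.5]), array([ 472., -127.,    0.]))]
relay_base [(0.73, array([289. , 191.3]), array([ 468., -117.,    0.]))]
flasher [(0.56, array([316.2, 167.8]), array([ 606., -154.,    0.]))]
flasher [(0.69, array([235.7, 184.5]), array([ 600., -135.,    0.]))]
lug [(0.71, array([166.2, 197.3]), array([525., 231.,   0.])), (0.63, array([240.1, 178.3]), array([577.,  43.,   0.]))]
lug [(0.79, array([238.2, 303.5]), array([538., 236.,   0.]))]
```

Grey battery confirmed: the other three are orange or pink. It sits about 61 mm short of home and nearly parallel. Next I work out the approach shift.

```bash
cat >> h.py <<'E'
def shift(target,yaw):
    s=manip.read_state(); R0=R.from_euler('xyz',s["eef_rot"]); R1=R.from_euler('xyz',[-np.pi/2,0,yaw])
    d=R0.inv().apply(np.array(target)-s["eef_pos"]); r=(R0.inv()*R1).as_rotvec(degrees=True)
    print("shift",d.round(1),"turn",r.round(2)); return d,r
TP=np.array([651.6,29.4,-.165])
def tw(x,y,p=TP):
    c,s=np.cos(p[2]),np.sin(p[2]); return np.array([p[0]+c*x-s*y,p[1]+s*x+c*y])
def wt(P,p=TP):
    c,s=np.cos(p[2]),np.sin(p[2]); d=np.array(P)[:2]-p[:2]; return np.array([c*d[0]+s*d[1],-s*d[0]+c*d[1]])
E
python3 - <<'E'
from h import *
shift([*tw(-155,2),227],-np.pi-.17)
E
```

```text
shift [-485.2    0.5 -420.2] turn [ 0.   31.21  0.  ]
```

```bash
python3 -m jog '[-25,0,-21,0,2,0, -50,0,-42,0,4,0, -75,0,-63,0,6,0, -100,0,-84,0,8,0, -125,0,-105,0,10,0, -150,0,-126,0,12,0, -175,0,-147,0,14,0, -200,0,-168,0,16,0, -225,0,-189,0,18,0, -250,0,-210,0,20,0]' 94
python3 - <<'E'
from h import *
shift([*tw(-155,2),150],-np.pi-.17)
E
```

```text
clock: 2.13
eef_pos: [357.5, -223.4, 227.7]
eef_rot: [-1.57, 0.0, -3.118]
wrist_force: [0.6, -1.1, 0.7]
finger_gap: 94.0
shift [-148.1   77.6 -276.8] turn [-0.02 11.1  -0.03]
```

```bash
python3 -m jog '[-15,8,-28,0,1,0, -30,16,-56,0,2,0, -45,23,-84,0,4,0, -60,31,-112,0,5,0, -75,39,-140,0,6,0, -90,47,-168,0,7,0, -105,54,-196,0,8,0, -120,62,-224,0,9,0, -135,70,-252,0,10,0, -148,77,-277,0,11,0]' 94
python3 -m jog '[0,0,0,0,0,0]'
python3 - <<'E'
from h import *
shift([*tw(-155,2),31],-np.pi-.17)
t=manip.camera("top"); s=manip.camera("side")
cv2.imwrite("pics/top1.png",cv2.resize(t["img"][90:290,130:400],None,fx=2.9,fy=2.9,interpolation=cv2.INTER_CUBIC)[:,:,::-1])
cv2.imwrite("pics/side1.png",cv2.resize(s["img"][130:330,130:400],None,fx=2.9,fy=2.9,interpolation=cv2.INTER_CUBIC)[:,:,::-1])
E
```

```text
clock: 2.97
eef_pos: [498.5, 57.7, 150.0]
eef_rot: [-1.571, 0.0, 2.975]
wrist_force: [0.2, -0.8, 0.2]
finger_gap: 94.1
clock: 3.05
eef_pos: [498.7, 59.2, 149.1]
eef_rot: [-1.571, -0.001, 2.977]
wrist_force: [-0.3, 0.8, -0.3]
finger_gap: 93.7
shift [ -0.9 118.1   2.4] turn [0.02 0.32 0.08]
```

View pics/side1.png

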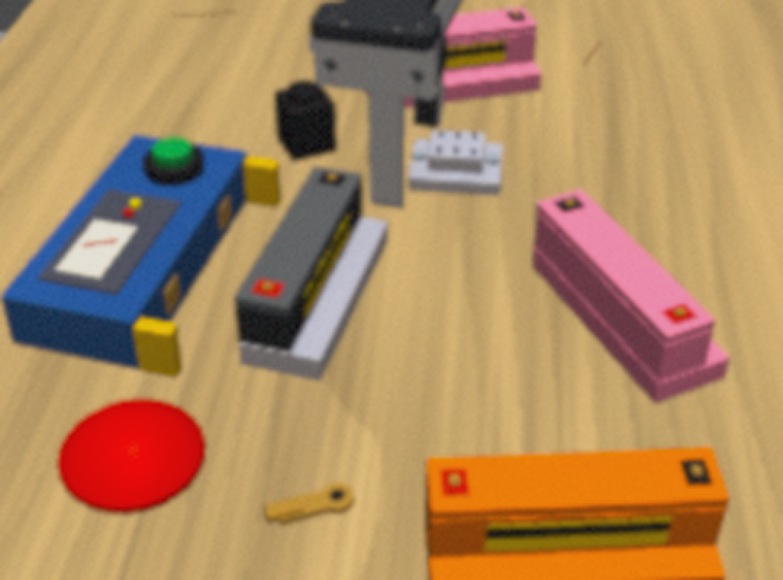

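View pics/top1.png

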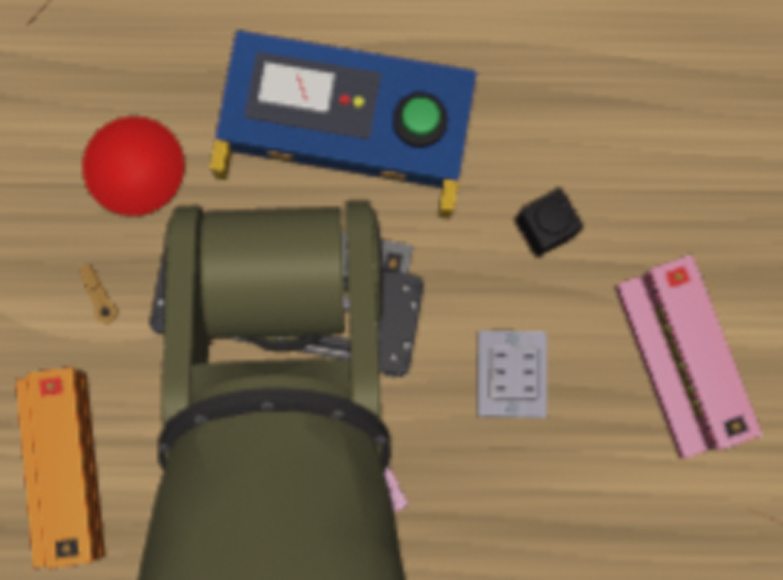

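The side crop shows both fingers clear on the robot side of the foot, with the near fingertip at about (388,203). Everything else is undisturbed. Lowering now.

```bash
python3 -m jog '[0,15,0,0,0,0, 0,35,1,0,0,0, 0,55,2,0,0,0, 0,75,2,0,0,0, 0,92,2,0,0,0, 0,104,2,0,0,0, 0,112,2,0,0,0, 0,118,2,0,0,0, 0,118,2,0,0,0]' 94
python3 - <<'E'
from h import *
s=manip.camera("side"); st=manip.read_state();print(wt(st["eef_pos"]),st["wrist_force"])
cv2.imwrite("pics/side2.png",cv2.resize(s["img"][130:330,130:400],None,fx=2.9,fy=2.9,interpolation=cv2.INTER_CUBIC)[:,:,::-1])
E
```

```text
clock: 3.9
eef_pos: [497.3, 53.3, 32.0]
eef_rot: [-1.571, -0.001, 2.975]
wrist_force: [0.4, 0.2, 0.4]
finger_gap: 94.2
[-155.81620139   -1.56608222] [ 0.5228456  -0.34872552  0.55332369]
```

View pics/side2.png

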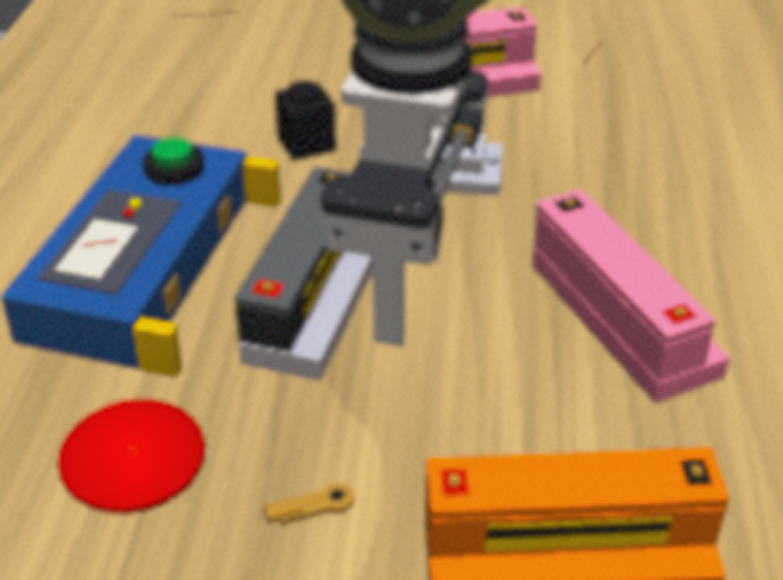

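The fingers are down at tip height 10 mm, with the near tip at about (389,340), clear of the foot by about 27 mm. Advancing to contact.

```bash
python3 -m jog '[-4,0,-2,0,0,0, -8,0,-3,0,0,0, -12,0,-4,0,0,0, -16,0,-4,0,0,0, -19,0,-4,0,0,0, -22,0,-4,0,0,0, -24,0,-4,0,0,0, -26,0,-4,0,0,0, -28,0,-4,0,0,0, -30,0,-4,0,0,0]' 94
python3 -m jog '[-2,0,0,0,0,0, -4,0,0,0,0,0, -6,0,0,0,0,0, -8,0,0,0,0,0, -10,0,0,0,0,0]'
python3 - <<'E'
from h import *
s=manip.camera("side"); st=manip.read_state();print(wt(st["eef_pos"]),st["wrist_force"],st["moment"])
cv2.imwrite("pics/side3.png",cv2.resize(s["img"][130:330,130:400],None,fx=2.9,fy=2.9,interpolation=cv2.INTER_CUBIC)[:,:,::-1])
E
```

```text
clock: 4.78
eef_pos: [527.4, 52.8, 32.3]
eef_rot: [-1.571, -0.002, 2.975]
wrist_force: [-5.5, 0.8, 2.6]
finger_gap: 94.1
clock: 5.2
eef_pos: [537.8, 51.2, 32.3]
eef_rot: [-1.571, -0.0, 2.975]
wrist_force: [-3.8, -0.2, -0.9]
finger_gap: 94.0
[-115.4741722     2.80658063] [-1.96246136  0.69436077 -2.11865205] [ 0.05021677  0.44817933 -0.00309033]
```

View pics/side3.png

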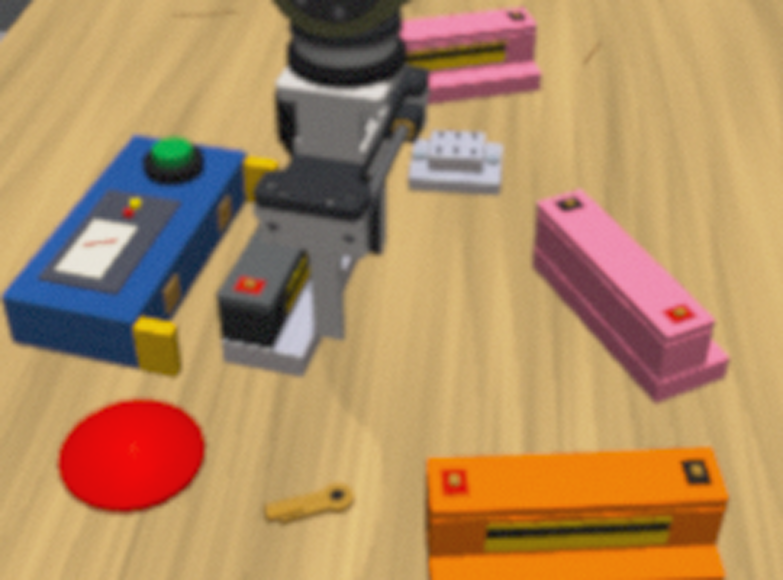

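Contact is made. The battery slides upright at about 4 to 6 N, with its near end at about (265,330). Continuing.

```bash
python3 -m jog '[-2,0,0,0,0,0, -4,0,0,0,0,0, -6,0,0,0,0,0, -8,0,0,0,0,0, -10,0,0,0,0,0, -12,0,0,0,0,0, -14,0,0,0,0,0, -16,0,0,0,0,0, -18,0,0,0,0,0, -20,0,0,0,0,0]'
python3 -m jog '[-2,0,0,0,0,0, -4,0,0,0,0,0, -6,0,0,0,0,0, -8,0,0,0,0,0, -10,0,0,0,0,0, -12,0,0,0,0,0, -14,0,0,0,0,0, -15,0,0,0,0,0]'
python3 - <<'E'
from h import *
s=manip.camera("side"); t=manip.camera("top");st=manip.read_state();print(wt(st["eef_pos"]),st["wrist_force"],st["moment"])
cv2.imwrite("pics/side4.png",cv2.resize(s["img"][150:290,130:300],None,fx=4,fy=4,interpolation=cv2.INTER_CUBIC)[:,:,::-1])
cv2.imwrite("pics/top4.png",cv2.resize(t["img"][90:220,190:320],None,fx=4.4,fy=4.4,interpolation=cv2.INTER_CUBIC)[:,:,::-1])
E
```

```text
clock: 6.08
eef_pos: [557.6, 47.9, 32.4]
eef_rot: [-1.571, 0.0, 2.975]
wrist_force: [-2.5, 0.6, -0.4]
finger_gap: 94.1
clock: 6.75
eef_pos: [572.5, 45.4, 32.5]
eef_rot: [-1.571, 0.0, 2.975]
wrist_force: [-2.8, 0.2, -1.2]
finger_gap: 94.0
[-80.60561295   2.73705218] [-1.80805722e+00 -5.69544563e-01 -4.51531929e-04] [0.12579308 0.28220985 0.03537231]
```

View pics/side4.png

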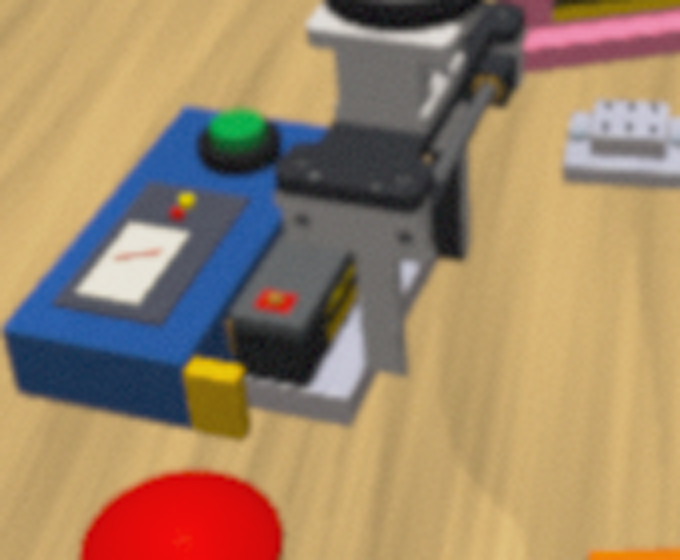

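View pics/top4.png

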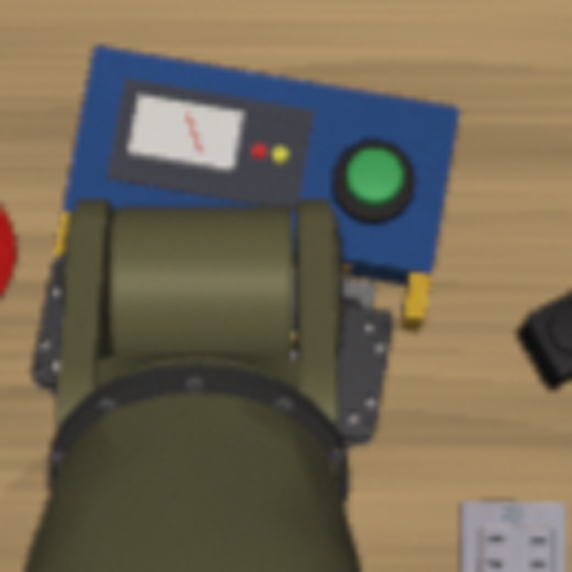

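The battery is upright and entering the bay between both cheeks. In the top crop its far end is at (375,285), against the cheek at (412,290). Finishing in small steps and watching the force.

```bash
python3 -m jog '[-1,0,0,0,0,0, -2,0,0,0,0,0, -3,0,0,0,0,0, -4,0,0,0,0,0, -5,0,0,0,0,0, -6,0,0,0,0,0, -7,0,0,0,0,0, -8,0,0,0,0,0, -9,0,0,0,0,0, -10,0,0,0,0,0]'
python3 -m jog '[-0.5,0,0,0,0,0, -1,0,0,0,0,0]'
python3 -m jog '[-0.5,0,0,0,0,0, -1,0,0,0,0,0]'
```

```text
clock: 7.68
eef_pos: [582.2, 43.8, 32.5]
eef_rot: [-1.571, -0.0, 2.975]
wrist_force: [-4.1, 1.1, 2.2]
finger_gap: 94.1
clock: 7.85
eef_pos: [583.2, 43.6, 32.5]
eef_rot: [-1.571, 0.0, 2.975]
wrist_force: [-6.1, 0.7, 3.3]
finger_gap: 94.2
clock: 8.02
eef_pos: [584.1, 43.4, 32.5]
eef_rot: [-1.571, -0.0, 2.975]
wrist_force: [-6.1, 0.1, 2.5]
finger_gap: 93.8
```

```bash
for i in 1; do python3 -m jog '[-0.5,0,0,0,0,0, -1,0,0,0,0,0]'
python3 -m jog '[-0.5,0,0,0,0,0, -1,0,0,0,0,0]' ; done
python3 -c "
from h import *
st=manip.read_state();print(wt(st['eef_pos']),st['wrist_force'],st['moment'])"
```

```text
clock: 8.18
eef_pos: [585.1, 43.3, 32.5]
eef_rot: [-1.571, 0.0, 2.975]
wrist_force: [-5.5, 0.5, 3.2]
finger_gap: 93.6
clock: 8.35
eef_pos: [586.1, 43.1, 32.5]
eef_rot: [-1.571, -0.0, 2.975]
wrist_force: [-5.8, 1.1, 3.4]
finger_gap: 93.9
[-66.88779252   2.7475319 ] [-5.76030723  1.13327074  3.40358507] [0.2467924  0.9857121  0.06133737]
```

```bash
python3 -m jog '[-0.5,0,0,0,0,0, -1,0,0,0,0,0]'
python3 -m jog '[-0.5,0,0,0,0,0, -1,0,0,0,0,0]' 
python3 -c "
from h import *
st=manip.read_state();print(wt(st['eef_pos']),st['wrist_force'],st['moment'])"
```

```text
clock: 8.52
eef_pos: [586.9, 42.9, 32.5]
eef_rot: [-1.571, -0.0, 2.975]
wrist_force: [-9.5, 0.4, 6.6]
finger_gap: 93.9
clock: 8.68
eef_pos: [587.1, 42.9, 32.5]
eef_rot: [-1.57, -0.003, 2.976]
wrist_force: [-15.5, 1.0, 12.3]
finger_gap: 94.2
[-65.84670369   2.67190185] [-15.52663266   1.03069485  12.2687905 ] [0.40086446 2.91730135 0.24868236]
```

```bash
python3 -m jog '[-0.4,0,0,0,0,0, -0.8,0,0,0,0,0]'
python3 - <<'E'
from h import *
s=manip.camera("side"); st=manip.read_state();print(wt(st["eef_pos"]),st["wrist_force"],st["moment"])
cv2.imwrite("pics/side5.png",cv2.resize(s["img"][150:290,130:300],None,fx=4,fy=4,interpolation=cv2.INTER_CUBIC)[:,:,::-1])
E
```

```text
clock: 8.85
eef_pos: [587.2, 42.8, 32.5]
eef_rot: [-1.57, -0.004, 2.976]
wrist_force: [-19.9, 0.6, 14.5]
finger_gap: 94.2
[-65.6869504    2.62503413] [-18.51016701   1.15048486  13.60802884] [0.48477561 3.47056312 0.40119417]
```

View pics/side5.png

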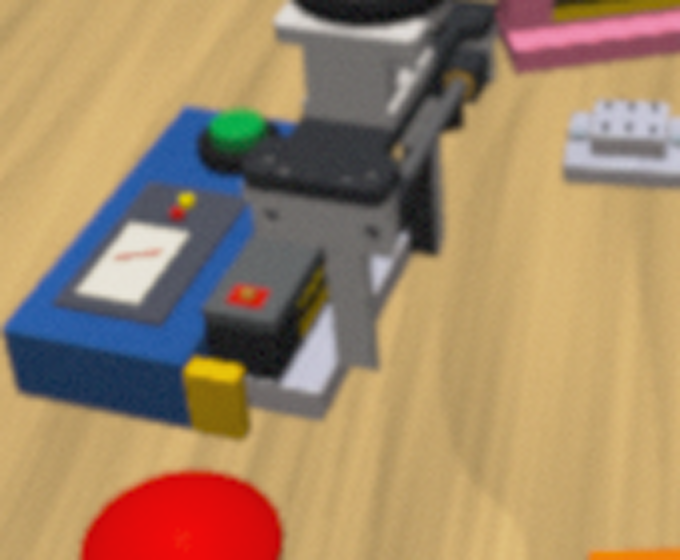

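The battery is against the face. Force rose to about 19 N as the tool stopped at x = -66, which is the predicted home contact. Backing straight off, then lifting clear to check.

```bash
python3 -m jog '[1,0,0,0,0,0, 3,0,0,0,0,0, 6,0,0,0,0,0, 10,0,0,0,0,0, 16,0,0,0,0,0, 24,0,0,0,0,0, 34,0,0,0,0,0, 40,-10,0,0,0,0, 46,-30,0,0,0,0, 52,-55,0,0,0,0]'
python3 -m jog '[8,-25,0,0,0,0, 20,-50,0,0,0,0, 40,-70,0,0,0,0, 65,-90,0,0,0,0, 90,-110,0,0,0,0, 115,-130,0,0,0,0, 135,-140,0,0,0,0, 135,-140,0,0,0,0]' 0
python3 - <<'E'
from h import *
s=manip.camera("side"); t=manip.camera("top");st=manip.read_state();print(wt(st["eef_pos"]),st["wrist_force"])
cv2.imwrite("pics/side6.png",cv2.resize(s["img"][150:290,130:300],None,fx=4.2,fy=4.2,interpolation=cv2.INTER_CUBIC)[:,:,::-1])
cv2.imwrite("pics/top6.png",cv2.resize(t["img"][95:195,195:305],None,fx=6,fy=6,interpolation=cv2.INTER_CUBIC)[:,:,::-1])
np.save("side6.npy",s["img"]);np.save("top6.npy",t["img"])
E
```

```text
clock: 9.73
eef_pos: [535.9, 51.4, 86.8]
eef_rot: [-1.57, -0.003, 2.975]
wrist_force: [-1.0, -0.4, 0.5]
finger_gap: 93.6
clock: 10.4
eef_pos: [402.3, 74.2, 229.6]
eef_rot: [-1.572, 0.004, 2.976]
wrist_force: [-0.2, 0.5, 0.1]
finger_gap: 43.8
[-251.39733431    3.05083131] [-0.44537133 -0.01588568  0.2391792 ]
```

View pics/side6.png

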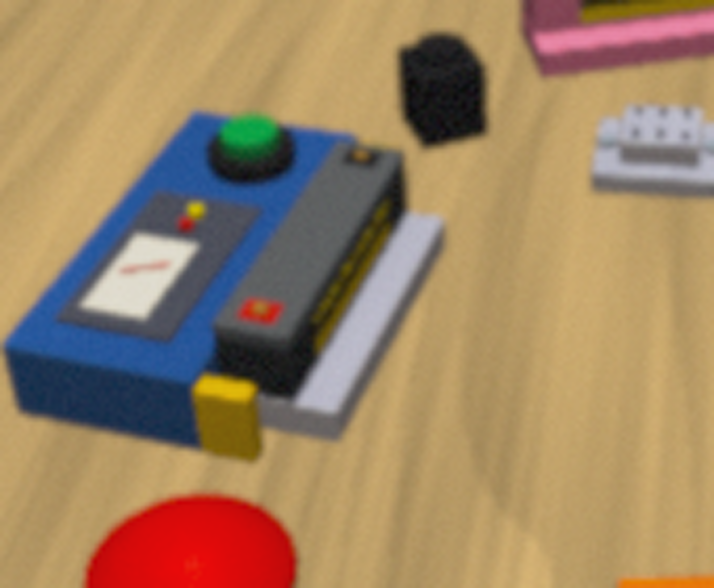

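View pics/top6.png

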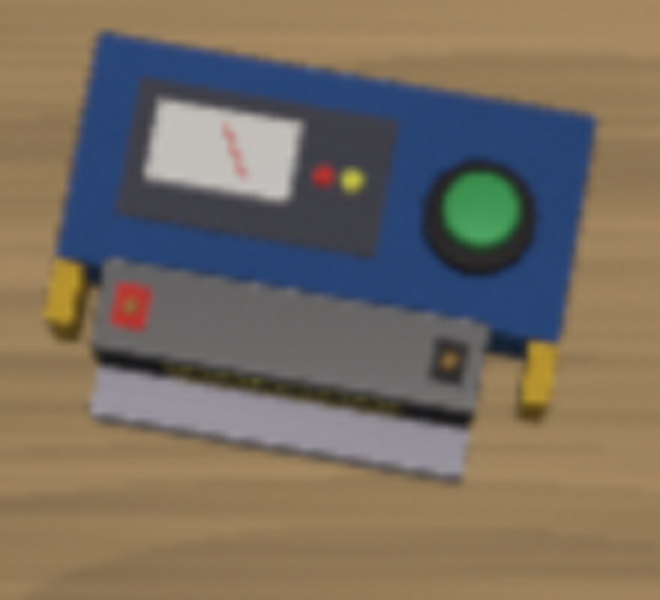

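The battery is upright between the cheeks and looks flush: its back edge in the top crop runs (104,260)→(490,323), parallel to the tester. To be sure, I probe each end of the foot with closed fingers. If it is flush, each end stops hard, and any residual gap gets closed.

```bash
python3 -m jog '[-16,15,-6,0,0,0, -36,35,-13,0,0,0, -58,58,-21,0,0,0, -80,83,-29,0,0,0, -102,108,-37,0,0,0, -124,133,-45,0,0,0, -142,156,-51,0,0,0, -152,174,-54,0,0,0, -156,188,-54,0,0,0, -156,197,-54,0,0,0]' 0
python3 -m jog '[-3,0,0,0,0,0, -8,0,0,0,0,0, -14,0,0,0,0,0, -20,0,0,0,0,0, -24,0,0,0,0,0, -26,0,0,0,0,0, -27,0,0,0,0,0, -28,0,0,0,0,0]'
python3 -c "
from h import *
st=manip.read_state();print(wt(st['eef_pos']),st['eef_pos'],st['wrist_force'],st['moment'])"
```

```text
clock: 11.33
eef_pos: [566.9, 100.6, 27.0]
eef_rot: [-1.57, -0.003, 2.975]
wrist_force: [0.3, -0.3, -0.4]
finger_gap: 0.6
clock: 12.0
eef_pos: [594.9, 96.4, 30.6]
eef_rot: [-1.571, 0.0, 2.975]
wrist_force: [-1.0, -0.2, 0.2]
finger_gap: 0.1
[-66.97692821  56.74310609] [594.85291607  96.37355797  30.59478415] [-0.98444423 -0.24311545  0.1783503 ] [ 0.02152102  0.05629383 -0.0139825 ]
```

```bash
python3 -m jog '[-0.5,0,0,0,0,0, -0.5,0,0,0,0,0]'
python3 -m jog '[-0.5,0,0,0,0,0, -0.5,0,0,0,0,0]'
python3 -m jog '[-0.5,0,0,0,0,0, -0.5,0,0,0,0,0]'
python3 -m jog '[-0.5,0,0,0,0,0, -0.5,0,0,0,0,0]'
python3 -c "
from h import *
st=manip.read_state();print(wt(st['eef_pos']),st['eef_pos'],st['wrist_force'],st['moment'])"
```

```text
clock: 12.17
eef_pos: [595.3, 96.3, 30.5]
eef_rot: [-1.571, 0.0, 2.975]
wrist_force: [0.0, -0.2, -0.3]
finger_gap: 0.5
clock: 12.33
eef_pos: [595.7, 96.2, 30.4]
eef_rot: [-1.571, -0.0, 2.975]
wrist_force: [-0.1, -0.5, 0.1]
finger_gap: 0.5
clock: 12.5
eef_pos: [595.8, 96.2, 30.4]
eef_rot: [-1.571, -0.001, 2.975]
wrist_force: [-4.8, 0.5, 3.7]
finger_gap: 0.8
clock: 12.67
eef_pos: [595.9, 96.2, 30.5]
eef_rot: [-1.57, -0.002, 2.975]
wrist_force: [-8.2, 0.7, 6.7]
finger_gap: 0.5
[-65.92715114  56.78506681] [595.89532758  96.24252046  30.46234819] [-8.22263204  0.74263135  6.68106232] [ 0.24155296  1.71183009 -0.01025379]
```

The +y end stops hard at x = -65.9. Now the other end.

```bash
python3 -m jog '[4,0,0,0,0,0, 15,0,0,0,0,0, 17,0,20,0,0,0, 17,0,45,0,0,0, 17,0,70,0,0,0, 17,0,95,0,0,0, 17,0,108,0,0,0, 17,0,112,0,0,0, 10,0,112,0,0,0, 4,0,112,0,0,0]'
python3 -m jog '[-0.5,0,0,0,0,0, -1,0,0,0,0,0, -1.5,0,0,0,0,0, -2,0,0,0,0,0, -2,0,0,0,0,0]'
python3 -c "
from h import *
st=manip.read_state();print(wt(st['eef_pos']),st['eef_pos'],st['wrist_force'],st['moment'])"
```

```text
clock: 13.5
eef_pos: [575.1, -13.1, 30.6]
eef_rot: [-1.571, 0.001, 2.976]
wrist_force: [-0.4, -0.4, -0.5]
finger_gap: 0.5
clock: 13.92
eef_pos: [576.2, -13.7, 30.4]
eef_rot: [-1.571, -0.0, 2.976]
wrist_force: [-0.0, 0.8, -0.1]
finger_gap: 0.5
[-67.25523566 -54.92617312] [576.23644909 -13.73335613  30.38335709] [-0.04188998  0.81104208 -0.13248711] [ 0.00288451 -0.02101    -0.01291574]
```

```bash
python3 -m jog '[-0.5,0,0,0,0,0, -0.5,0,0,0,0,0]'
python3 -m jog '[-0.5,0,0,0,0,0, -0.5,0,0,0,0,0]'
python3 -m jog '[-0.5,0,0,0,0,0, -0.5,0,0,0,0,0]'
python3 -m jog '[-0.5,0,0,0,0,0, -0.5,0,0,0,0,0]'
python3 -c "
from h import *
st=manip.read_state();print(wt(st['eef_pos']),st['eef_pos'],st['wrist_force'],st['moment'])"
```

```text
clock: 14.08
eef_pos: [576.7, -14.1, 30.5]
eef_rot: [-1.571, 0.0, 2.975]
wrist_force: [0.4, -0.1, 0.1]
finger_gap: 0.6
clock: 14.25
eef_pos: [577.3, -14.3, 30.5]
eef_rot: [-1.571, 0.0, 2.975]
wrist_force: [0.2, 0.6, -0.1]
finger_gap: 0.8
clock: 14.42
eef_pos: [577.6, -14.3, 30.4]
eef_rot: [-1.571, -0.0, 2.975]
wrist_force: [-1.7, 0.1, 1.0]
finger_gap: 0.7
clock: 14.58
eef_pos: [577.7, -14.3, 30.4]
eef_rot: [-1.571, -0.002, 2.975]
wrist_force: [-5.1, 0.0, 3.0]
finger_gap: 0.3
[-65.736451   -55.29621007] [577.67382672 -14.34783128  30.3900937 ] [-5.09502677  0.03795042  3.00633698] [0.09545874 1.04246582 0.01709652]
```

```bash
python3 -m jog '[-0.5,0,0,0,0,0, -0.5,0,0,0,0,0]'
python3 -m jog '[-0.5,0,0,0,0,0, -0.5,0,0,0,0,0]'
python3 -c "
from h import *
st=manip.read_state();print(wt(st['eef_pos']),st['eef_pos'],st['wrist_force'],st['moment'])"
```

```text
clock: 14.75
eef_pos: [577.7, -14.3, 30.4]
eef_rot: [-1.571, -0.003, 2.975]
wrist_force: [-8.4, 0.4, 7.1]
finger_gap: 0.6
clock: 14.92
eef_pos: [577.8, -14.4, 30.4]
eef_rot: [-1.571, -0.004, 2.975]
wrist_force: [-14.0, 1.2, 10.3]
finger_gap: 0.7
[-65.60264231 -55.30801161] [577.80387964 -14.38145094  30.38649813] [-13.98296566   1.19060566  10.25307975] [0.33187232 2.43637223 0.07683713]
```

Both ends stop hard (14 N, x = -65.6 against -65.9), so the battery is home and flush. Backing off, lifting, and locating the button by triangulation.

```bash
python3 -m jog '[3,0,0,0,0,0, 10,0,0,0,0,0, 20,0,0,0,0,0, 30,-8,0,0,0,0, 34,-28,0,0,0,0, 36,-55,0,0,0,0, 36,-85,0,0,0,0, 36,-110,0,0,0,0, 36,-120,0,0,0,0, 36,-120,0,0,0,0]' 0
python3 - <<'E'
from h import *
t=manip.camera("top"); s=manip.camera("side")
cams=[(t,(275.3,129.7)),(s,(189.5,180.8))]
for z in(50,55,60,65,70): print(z,[ground(c,u,z)[0][:2].round(1) for c,u in cams])
r=least_squares(lambda P:np.concatenate([proj(c,P)[0]-u for c,u in cams]),[686,-42,55]); print(r.x.round(1),r.fun.round(2), wt(r.x).round(1))
x,y=tw(45,-65)
print("pred",tw(45,-65)); 
for z in (50,60,70): print(z,proj(t,[x,y,z]).round(1),proj(s,[x,y,z]).round(1))
for c in(t,s): print([(round(d["score"],2),np.round(d["xy"],1)) for d in manip.tip_of("test_button_top",c)])
I=[cv2.resize(t["img"][95:195,215:305],None,fx=4,fy=4),cv2.resize(s["img"][150:250,130:220],None,fx=4,fy=4)]
cv2.imwrite("pics/btn.png",np.hstack(I)[:,:,::-1])
E
```

```text
clock: 15.75
eef_pos: [544.5, -8.6, 152.5]
eef_rot: [-1.571, 0.004, 2.975]
wrist_force: [0.2, 0.3, 0.1]
finger_gap: 0.6
50 [array([692. , -44.7]), array([694. , -64.3])]
55 [array([690.6, -44.4]), array([691.5, -56.7])]
60 [array([689.1, -44.1]), array([689. , -49.1])]
65 [array([687.7, -43.8]), array([686.6, -41.5])]
70 [array([686.2, -43.5]), array([684.1, -33.9])]
[687.7 -44.   63.4] [ 0.02  0.17 -0.15 -0.03] [ 47.7 -66.4]
pred [685.31242448 -42.10854799]
50 [[274.3 132.3]] [[190.8 186.3]]
60 [[274.5 131.2]] [[190.3 182.6]]
70 [[274.7 130.1]] [[189.9 178.8]]
[(0.43, array([275.6, 128.3]))]
[(0.41, array([189.4, 179.5]))]
```

View pics/btn.png

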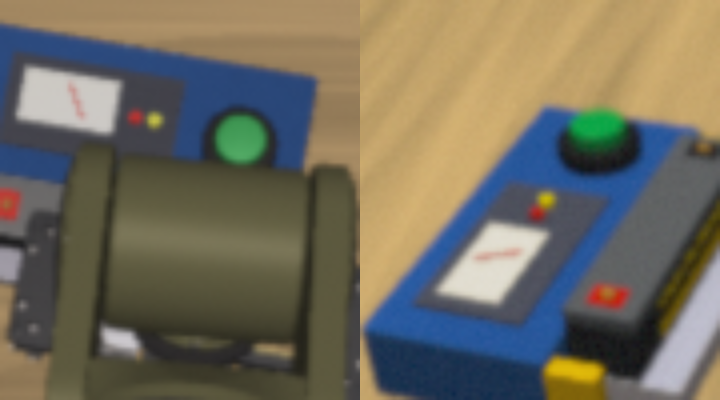

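Triangulation puts the button top at about (687,-43,63), against (685,-42) predicted. I aim for (686.5,-43).

```bash
python3 - <<'E'
from h import *
shift([686.5,-43,105],-np.pi-.166)
E
```

```text
shift [-147.4   43.2   10.2] turn [-0.01 -0.02  0.15]
```

```bash
python3 -m jog '[-18,0,1,0,0,0, -40,0,3,0,0,0, -65,0,5,0,0,0, -90,5,7,0,0,0, -112,12,9,0,0,0, -130,22,10,0,0,0, -142,32,10,0,0,0, -147,40,10,0,0,0, -147,43,10,0,0,0, -147,43,10,0,0,0]' 0
python3 - <<'E'
from h import *
s=manip.camera("side");t=manip.camera("top")
st=manip.read_state();print(st["eef_pos"],st["wrist_force"]); shift([686.5,-43,88],-np.pi-.166)
cv2.imwrite("pics/btn2.png",np.hstack([cv2.resize(s["img"][120:220,140:240],None,fx=4,fy=4),cv2.resize(t["img"][90:190,220:320],None,fx=4,fy=4)])[:,:,::-1])
E
```

```text
clock: 16.78
eef_pos: [686.0, -42.6, 105.5]
eef_rot: [-1.571, -0.003, 2.975]
wrist_force: [0.6, -0.2, 0.9]
finger_gap: 0.5
[686.54562753 -42.59665055 107.64458571] [ 0.0059136  -0.59507158  0.0430985 ]
shift [-0.  19.6  0.4] turn [ 0.   -0.    0.01]
```

View pics/btn2.png

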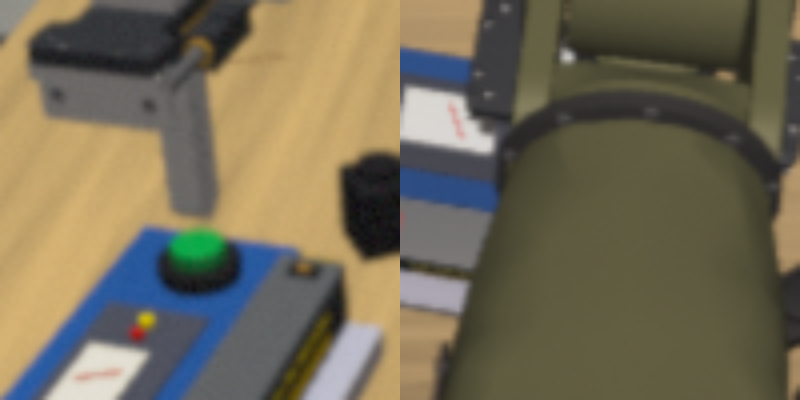

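The fingertips are right above the button: tips at (190,212) over the button at (197,243) in the side crop. Pressing down in small steps.

```bash
python3 -m jog '[0,4,0,0,0,0, 0,8,0,0,0,0, 0,12,0,0,0,0, 0,15,0,0,0,0, 0,16,0,0,0,0, 0,17,0,0,0,0, 0,17,0,0,0,0]'
python3 -m jog '[0,1,0,0,0,0, 0,2,0,0,0,0]'
python3 -m jog '[0,1,0,0,0,0, 0,2,0,0,0,0]'
python3 -m jog '[0,1,0,0,0,0, 0,2,0,0,0,0]'
```

```text
clock: 17.47
eef_pos: [687.0, -42.8, 90.3]
eef_rot: [-1.571, -0.0, 2.975]
wrist_force: [0.4, 0.4, -0.2]
finger_gap: -0.1
clock: 17.63
eef_pos: [687.2, -42.8, 88.7]
eef_rot: [-1.571, 0.001, 2.975]
wrist_force: [0.3, 0.2, 0.7]
finger_gap: 0.6
clock: 17.8
eef_pos: [687.2, -42.8, 86.7]
eef_rot: [-1.571, 0.001, 2.975]
wrist_force: [-0.8, -0.4, 1.8]
finger_gap: 0.6
clock: 17.97
eef_pos: [687.1, -42.8, 84.6]
eef_rot: [-1.571, 0.0, 2.975]
wrist_force: [-0.2, 0.7, 3.0]
finger_gap: 0.6
```

```bash
python3 -m jog '[0,1,0,0,0,0, 0,1,0,0,0,0]'
python3 -m jog '[0,1,0,0,0,0, 0,1,0,0,0,0]'
python3 -m jog '[0,1,0,0,0,0, 0,1,0,0,0,0]'
```

```text
clock: 18.13
eef_pos: [687.1, -42.8, 83.5]
eef_rot: [-1.571, 0.0, 2.975]
wrist_force: [0.8, -0.3, 3.8]
finger_gap: 0.6
clock: 18.3
eef_pos: [687.2, -42.8, 83.2]
eef_rot: [-1.571, 0.001, 2.975]
wrist_force: [-1.3, -0.1, 7.9]
finger_gap: 0.3
clock: 18.47
eef_pos: [687.3, -42.8, 83.1]
eef_rot: [-1.571, 0.001, 2.975]
wrist_force: [-5.2, -0.5, 14.5]
finger_gap: 0.6
```

The spring force rose to about 4 N, then it stopped hard at z = 83.1 with 14.5 N. It is fully down after about 6 mm of travel. Holding briefly, then releasing straight up and moving clear.

```bash
python3 -m jog '[0,0,0,0,0,0, 0,0,0,0,0,0]'
python3 -m jog '[0,-2,0,0,0,0, 0,-5,0,0,0,0, 0,-9,0,0,0,0, 0,-14,0,0,0,0, 0,-25,0,0,0,0, 0,-40,0,0,0,0, 0,-60,0,0,0,0, 0,-80,0,0,0,0, 0,-100,0,0,0,0, 0,-110,0,0,0,0]'
python3 -m jog '[20,-5,0,0,0,0, 45,-10,0,0,0,0, 75,-15,0,0,0,0, 105,-20,0,0,0,0, 135,-20,0,0,0,0, 165,-20,0,0,0,0, 195,-20,0,0,0,0, 225,-20,0,0,0,0, 245,-20,0,0,0,0, 255,-20,0,0,0,0]'
python3 -m jog '[10,0,0,0,0,0, 20,0,0,0,0,0, 20,0,0,0,0,0]'
python3 - <<'E'
from h import *
s=manip.camera("side");t=manip.camera("top")
cv2.imwrite("pics/side9.png",cv2.resize(s["img"][130:330,130:400],None,fx=2.9,fy=2.9,interpolation=cv2.INTER_CUBIC)[:,:,::-1])
cv2.imwrite("pics/top9.png",cv2.resize(t["img"][90:290,130:400],None,fx=2.9,fy=2.9,interpolation=cv2.INTER_CUBIC)[:,:,::-1])
for n in("lens","relay_base","flasher","lug","battery","test_button_top"):
  for cam in(t,s): print(n,[(round(d["score"],2),np.round(d["xy"],1),ground(cam,d["xy"])[0][:2].round(0)) for d in manip.tip_of(n,cam)[:2]])
E
```

```text
clock: 18.63
eef_pos: [687.3, -42.9, 83.1]
eef_rot: [-1.571, 0.001, 2.975]
wrist_force: [-6.4, 1.1, 14.5]
finger_gap: 0.3
clock: 19.47
eef_pos: [687.5, -42.8, 194.9]
eef_rot: [-1.571, 0.003, 2.975]
wrist_force: [0.1, -1.0, 0.4]
finger_gap: 0.2
clock: 20.3
eef_pos: [433.6, -0.2, 211.7]
eef_rot: [-1.571, -0.0, 2.976]
wrist_force: [-0.3, -0.6, -0.1]
finger_gap: 0.3
clock: 20.55
eef_pos: [415.1, 2.9, 211.5]
eef_rot: [-1.571, -0.0, 2.975]
wrist_force: [-1.0, 0.4, 0.1]
finger_gap: 0.4
lens [(0.69, array([174.4, 147.2]), array([657., 214.]))]
lens [(0.91, array([175. , 284.7]), array([659., 205.])), (0.64, array([207. , 226.1]), array([636.,  33.]))]
relay_base [(0.66, array([305.2, 216.7]), array([ 479., -124.]))]
relay_base [(0.69, array([287.5, 185. ]), array([ 473., -144.]))]
flasher [(0.76, array([315.3, 164.7]), array([ 614., -151.]))]
flasher [(0.66, array([236.5, 182. ]), array([ 600., -146.])), (0.27, array([211.8, 224.6]), array([627.,  27.]))]
lug [(0.67, array([168. , 195.5]), array([530., 226.]))]
lug [(0.77, array([239.2, 307.1]), array([535., 243.]))]
battery [(0.97, array([156.7, 252. ]), array([387., 249.])), (0.86, array([240.3, 156.6]), array([634.,  43.]))]
battery [(0.93, array([207.7, 228.5]), array([633.,  40.])), (0.93, array([339.3, 236.5]), array([356.,  40.]))]
test_button_top [(0.59, array([276.7, 128.6]), array([709., -51.]))]
test_button_top [(0.68, array([188.3, 177.3]), array([ 726., -156.]))]
```

View pics/side9.png

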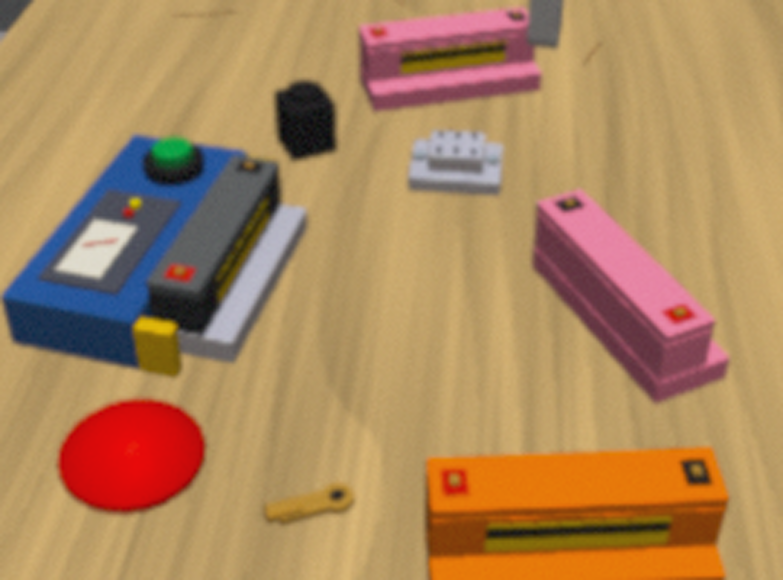

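View pics/top9.png

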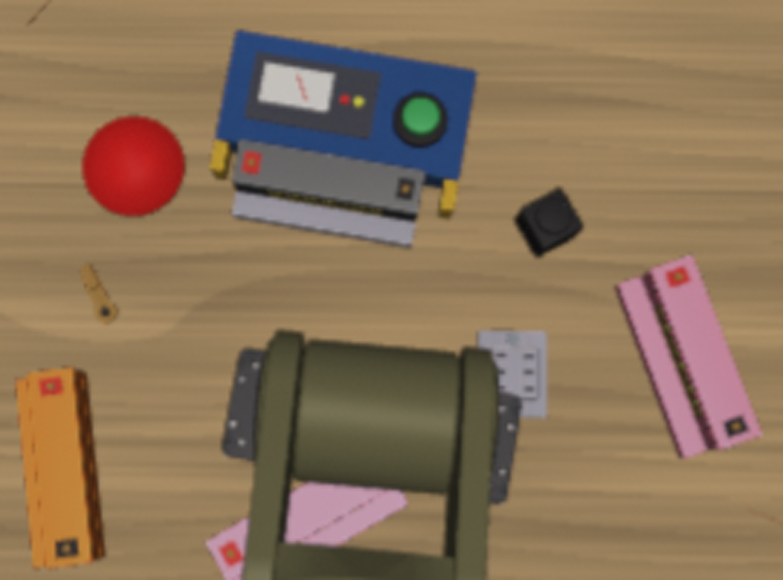

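The battery is home: side crop about (215,240), top crop about (325,190) between the cheeks. The button is back up at (172,152) in the side crop, and all other parts are at their original pixels. Handing in.

```bash
python3 -c "
from cell import manip
print(manip.sign_off())"
```

```text
the job is handed in; nothing more can be done
None
```

I pushed the dark grey battery about 61 mm into the tester's bay. The two open fingertips pushed on its foot about 10 mm above the bench, and it slid upright all the way. I then pressed the green button fully down, let it go, backed the arm clear and handed the job in at about 21 s.

- **Battery home:** With closed fingers I pressed each end of the foot afterwards. Both ends stopped hard, at up to 8 N and 14 N and within 0.3 mm of each other, so the back is flush. The pictures agree: it stands upright between both cheeks.
- **Button:** Force rose to about 4 N, then hit a hard stop at 14.5 N after roughly 6 mm of travel. The last pictures show it back up.
- **Other parts:** The lens, relay base, flasher, lug and the orange and pink look-alikes sit at the same pixels as at the start. The arm hides part of the relay base and one pink look-alike in the last top picture, but the side picture shows both in place.
- **Disagreements:** Before the push, the two cameras put the tester's turn at -0.17 and -0.15 rad. The probing settled it near -0.165. The networks' positions varied by up to about 27 mm between pictures for parts that look unmoved, so I relied on the pictures for those.

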